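# Pack the front feet of a polishing spindle with slotted spacer blades

### The arm

A 6-joint arm with a two-finger parallel gripper is mounted at the origin on the work surface. World frame = base frame: x ahead of the robot, y to its left, z up, the work surface at z = 0. Lengths are in m, angles in rad, forces in N, time in s.
With the tool pointing down it reaches from about 0.3 to 0.875 m from the base axis. Payload 6.4 kg.
Tool frame: the origin (TCP) lies at the very end of the fingers, on their centre line; the grasp point (between the pads) lies 19 mm behind it; z points along the fingers, y is the direction in which the jaws open and shut (so a half turn about z gives the same grasp; the last joint's range is limited). The gripper opens to 85 mm and grips with 20 to 120 N. Pads are 22 mm wide; open, the fingers measure 114 mm over their backs; the gripper's body (76 mm by 85 mm) begins 54 mm behind the grasp point. The pads swing forward as they close: fully open they stand 13 mm farther back than shut.
Start: joints at [-1.446, 0.181, 1.607, -0, 1.354, -0.206], TCP at [0.187, -0.544, 0.198] pointing down, gripper open.
Joint ranges: [-2.99, 2.99], [-0.89, 2.07], [0.3, 2.58], [-1.14, 4.28], [0, 2.63], [-3.12, 3.12]. Speed limits (rad/s): [2.57, 2.57, 3.01, 3.14, 3.14, 3.14].

### API

Orientations are given as a unit quaternion [w, x, y, z].
In Python, from bench import telemetry, imaging, ctrl gives the robot as it stands.
- The arm moves only by the shell command python3 -m pendant 'ROWS' [OPENING]. ROWS is JSON, a list that holds one entry, the list of rows, each a list of 6 numbers: the shift along the tool's x, y, z in units of 200 mm (1.0 is 200 mm), then the turn, a rotation vector about the tool's x, y, z in units of pi rad (1.0 is pi rad). In form: [[[tx, ty, tz, rx, ry, rz], ...]]. A call has 1 to 12 rows; each row shifts and turns the pose as measured when the row begins, along the tool's axes as they then stand; what a row does not reach is not made up. A row lasts 1/8 s, in which the tool goes at most 62.5 mm and 10.7 degrees, less where a joint would pass 70% of its speed; a pose out of reach is approached as far as the arm can. A call with a number of a shift or a turn outside -1 to 1 is refused whole. A call with a gripper value outside its range is refused whole. OPENING is the closure, from 0 (fully open) to 1 (shut), set as the call begins (- or left out, the last holds). The fingers move at their own pace and stop on an object; the grip force is fixed at half the most. Time passes only in rows, so rows that do not move let the fingers close. It gives the time, the measured TCP pose, the force and the opening at its end, in the units of the state.
- telemetry.get_obs(): the state, without advancing time (a new reading comes with each control period).
- imaging.camera(name): name is "scene" or "top" or "wrist"; returns a dict with "pixels" (480x640x3 uint8, blue, green, red), "vfov" (degrees; the focal length in pixels is half the picture's height over the tangent of half this angle, whatever the lens; pixels are square), "cx", "cy" (the principal point, pixels), "R" (3x3) and "t" (3): a world point X has camera coordinates R X + t. Camera axes: x right, y down, z forward; pixel columns grow to the right and rows downward; lengths in m; the calibration is good to about 2 mm. A picture is of the moment at which its call begins. There is no depth.
- ctrl.hand_in(): hands the job in, once; it reports no verdict.
The state is a dict: "time_s": time; "q": joint angles; "dq": joint speeds; "joint_efforts": joint torques, N m; "eef_pos": TCP position; "eef_rot": TCP orientation; "wrist_force": force on the tool from outside, world axes, zero at the start; "torque": the same for the moment, N m; "opening": opening from 0.0 (shut) to 1.0 (fully open).
Only numpy, scipy, OpenCV 4.12 (cv2) and the standard library are available. Lean on these libraries where they do the work, as an engineer would, in place of code of your own. Each camera call takes 0.05 s, during which the arm holds its last target.

### The job

The two bearing blocks of the polishing spindle are packed at the back, but both front feet (the side towards the robot) still hang clear of the bed, one by a little more than the other. Hold the spacer blades by their handles and slide one flat under each front foot, around its stud, fully home: feel which gap takes the thick red-handled blade, and put the thin yellow-handled one under the other foot. Leave both blades in place and the other things on the bench where they are.

Things in the scene. Friction and masses are not known exactly. Their poses are not given: they have to be found in the camera images.
- bed: Fixed polishing machine: green bed with a flat steel top, 250 (x) by 330 (y) mm, 60 mm above the bench. Origin: on the bench under the middle of the spindle, which lies along y, 105 mm above the bench; x points away from the robot, the bed's front edge is at x = -125 mm. 150 mm wheels, 28 mm wide, on the spindle at y = +222 and -222 mm, dust hoods behind them, up to 205 mm above the bench
- foot_left (a point): Middle of the upper front edge of the left (+y) blue bearing block's base: x = -65, y = +110 mm of the bed, 23 mm above the bed top. The base runs 130 mm to the back, 40 mm wide; housing of 33 mm radius on it, to 78 mm above the bed top, from 28 mm behind this edge. The base hangs over a level gap, open to the front, about 5 mm high under one block, 9 mm under the other; which is which varies
- foot_right (a point): The same for the right (-y) block, y = -110 mm. The blocks are rigid: a blade that is too thick stops dead with its prong tips at the front edge of the base; one that fits has about 1 mm to spare and slides on almost freely, until its slot ends against the stud. From above the two blocks look alike
- seat_left (a point): Point on the bed top under the left (+y) front foot where a spacer blade's origin lies when fully home: 14 mm behind the foot's front edge, at x = -51, y = +110, z = 60 mm of the bed. Axes as the bed's: the blade goes in along +x. An 8 mm stud rises from the bed with its axis 4 mm behind this point; its nut reaches 32 mm, the stud 46 mm above the bed top
- seat_right (a point): The same under the right (-y) front foot: x = -51, y = -110, z = 60 mm of the bed
- spacer_thick: Loose flat steel blade, 8 mm thick, 44 wide, 81 long, about 150 g, on the bench. Origin: underside, centre line, at the closed end of its slot; z up. Two prongs, 11 mm wide, 22 mm apart, run to x = +32 mm; the plate runs back to x = -49 mm. Upright red handle centred at x = -42 mm: 28 mm wide (y), 14 mm deep (x), its top 40 mm above the underside
- spacer_thin: The same with a yellow handle and a plate 4 mm thick, about 80 g; all other sizes and axes alike, the handle's top also 40 mm above the underside
- wrench: Loose open wrench, steel, 150 mm long, about 10 mm high, lying on the bench: a bystander
- ear_muffs: Loose yellow ear muffs with black band lying on the bench, 160 x 170 mm, 72 mm high: a bystander
- compound_bar: Loose brown bar of polishing compound, 110 x 45 x 40 mm: a bystander
- oil_bottle: Loose amber oil bottle, 52 mm diameter, 130 mm high: a bystander
- wax_tin: Loose flat metal tin, 72 mm diameter, 35 mm high: a bystander
- handle_blank: Loose wooden handle blank on a cork pad, 130 x 40 mm, 26 mm high: a bystander
Not all that is in view belongs to the job. What is shaped like the spacer_thick but black or pink is not meant.

How it is judged:
By the outcome, as a careful person would: the job done as asked, in the order asked, and still so for the second after the job is handed in, with the robot touching nothing.
It also fails if it takes over 72 s, if anything falls off the work surface, if the arm or the gripper's body presses on something with over 40 N, if the wrist force passes 120 N, or if a joint passes its speed limit or range.

## Working session

There is one attempt and no reset: what is moved stays moved. The work goes in short steps, Python scripts to look and compute and a shell command to move; the robot and the scene stay as the last step left them, time stands still between calls to the robot, and variables do not carry over. Pictures are saved under pics/ and viewed, and the job is handed in when it is done.

```bash
ls; mkdir -p pics; python3 - <<'E'
from bench import telemetry, imaging
import cv2
print(telemetry.get_obs())
for n in ("scene","top","wrist"):
    c=imaging.camera(n); cv2.imwrite(f"pics/a_{n}.png",c["pixels"]); print(n,c["vfov"],c["cx"],c["cy"],c["R"],c["t"])
E
```

```text
pics
{'time_s': 0.0, 'q': array([-1.44630952e+00,  1.81542354e-01,  1.60799800e+00,  2.18983880e-06,
        1.35381559e+00, -2.06299325e-01]), 'dq': array([ 0.00111843, -0.00093   ,  0.00115136,  0.0006058 , -0.00023122,
       -0.00183938]), 'joint_efforts': array([-3.72823473e-03, -4.44877839e+01, -3.51335406e+01, -6.49549311e-04,
        9.11752169e-03, -5.47944197e-06]), 'eef_pos': array([ 0.18669272, -0.54320428,  0.19758831]), 'eef_rot': array([-8.80862467e-04,  9.86353373e-01,  1.64639749e-01,  3.71228318e-05]), 'wrist_force': array([-0.13844296,  0.01461242, -0.26348464]), 'torque': array([0.00484901, 0.04238352, 0.02412879]), 'opening': 1.002976544181474}
scene 57.63595792123924 322.1454452994225 241.70582121067073 [[-0.71002416  0.70416902  0.0034181 ]
 [ 0.46973419  0.47724509 -0.74268898]
 [-0.52460984 -0.52572152 -0.66962781]] [ 0.37210019 -0.17957162  1.46376171]
top 50.1501166434536 316.1662107446876 242.83394941308734 [[-0.01882896 -0.99963611 -0.01931642]
 [-0.99820354  0.01989404 -0.05651485]
 [ 0.05687856  0.0182176  -0.99821488]] [0.0165915  0.48406757 1.40708488]
wrist 59.87353128253517 317.7295018518793 235.3558427828646 [[ 0.32536866 -0.94558493 -0.0020928 ]
 [-0.9104699  -0.31388187  0.26930045]
 [-0.25530334 -0.08571649 -0.96305394]] [-0.57352946 -0.03501296  0.37847004]
```

View pics/a_top.png

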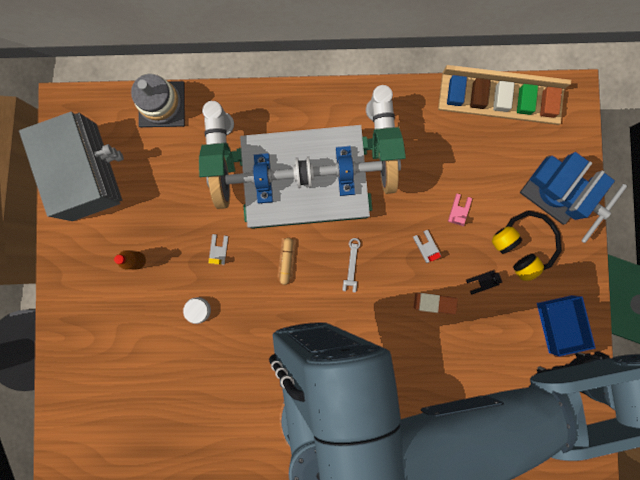

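View pics/a_scene.png

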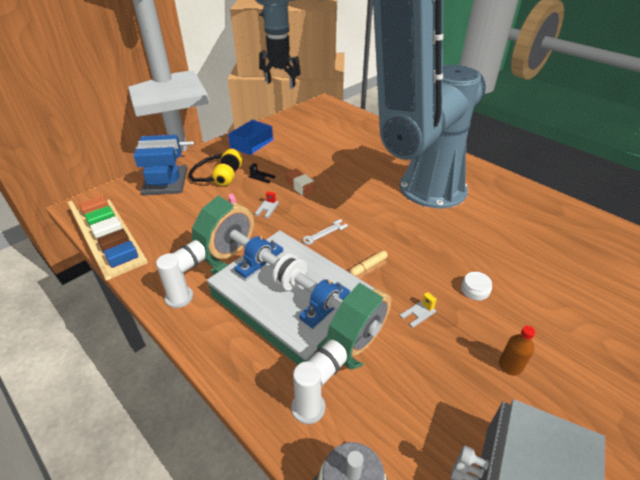

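View pics/a_wrist.png

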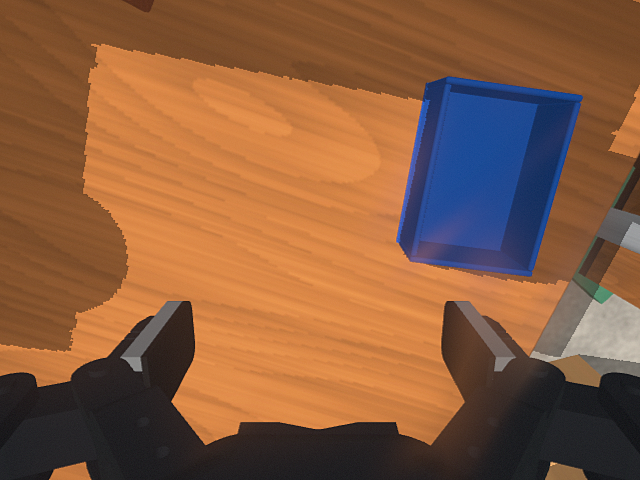

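The pictures show these candidates in the top view: red-handled blade (428,246), yellow-handled blade (218,249), pink look-alike (461,209), black look-alike (485,282). I choose red as thick and yellow as thin, and check both in close crops.

```bash
cat > h.py <<'E'
import numpy as np, cv2
from bench import telemetry, imaging
def ray(c,u,v):
    f=240/np.tan(np.radians(c["vfov"])/2)
    d=np.array([(u-c["cx"])/f,(v-c["cy"])/f,1.]); R=np.array(c["R"]); 
    return -R.T@np.array(c["t"]), R.T@d
def plane(c,u,v,z):
    o,d=ray(c,u,v); return o+d*(z-o[2])/d[2]
def proj(c,X):
    f=240/np.tan(np.radians(c["vfov"])/2); p=np.array(c["R"])@np.array(X)+np.array(c["t"])
    return np.array([c["cx"]+f*p[0]/p[2],c["cy"]+f*p[1]/p[2]])
def tri(c1,p1,c2,p2):
    o1,d1=ray(c1,*p1);o2,d2=ray(c2,*p2)
    A=np.stack([d1,-d2],1);s=np.linalg.lstsq(A,o2-o1,rcond=None)[0]
    a=o1+d1*s[0];b=o2+d2*s[1];return (a+b)/2,np.linalg.norm(a-b)
def crop(img,x0,y0,w,h,k,name):
    cv2.imwrite("pics/"+name,cv2.resize(img[y0:y0+h,x0:x0+w],None,fx=k,fy=k,interpolation=cv2.INTER_CUBIC))
E
python3 - <<'E'
import cv2
from h import *
t=cv2.imread("pics/a_top.png")
a=t[225:275,190:250];b=t[225:275,400:460]
cv2.imwrite("pics/b1.png",cv2.resize(cv2.hconcat([a,b]),None,fx=6.5,fy=6.5,interpolation=cv2.INTER_CUBIC))
crop(t,190,110,230,130,3.4,"b2.png")
E
```

```text
(no output)
```

View pics/b1.png

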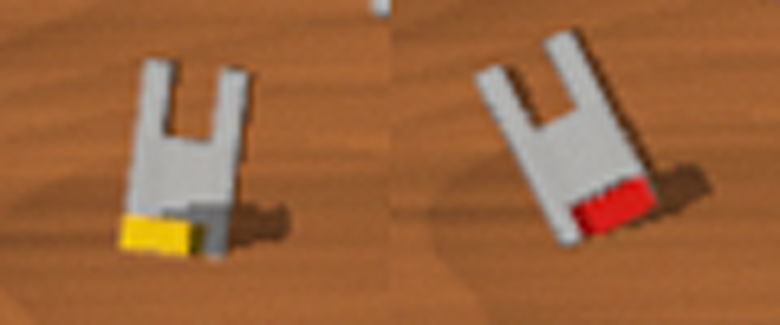

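View pics/b2.png

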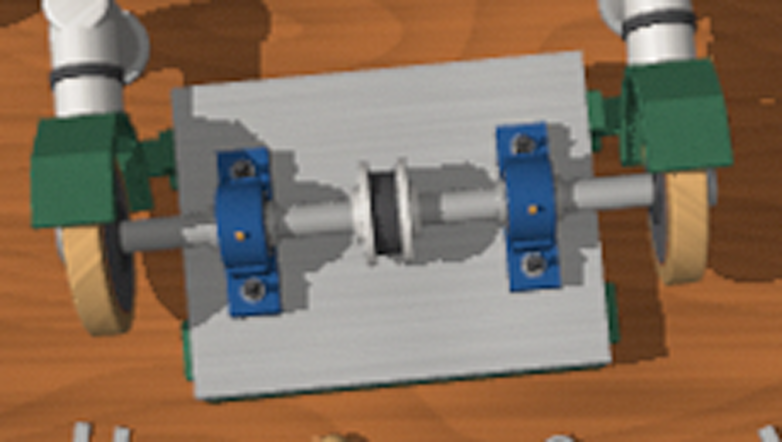

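The crops confirm the red blade (handle about pixel 433,257) and the yellow blade (handle about 214,261). The bed is turned a few degrees and its feet are visible. Now I measure them.

```bash
python3 - <<'E'
from h import *
np.set_printoptions(precision=4,suppress=True)
top=imaging.camera("top");sc=imaging.camera("scene")
# bed
pc=[((u+.5)/3.4-.5+190,(v+.5)/3.4-.5+110) for u,v in [(195,399),(610,361),(583,52),(172,88)]]
P=np.array([plane(top,u,v,.06) for u,v in pc])[:,:2]; print("bed corners",P, [np.linalg.norm(P[i]-P[(i+1)%4]) for i in range(4)])
M=np.array([[-.125,.165],[-.125,-.165],[.125,-.165],[.125,.165]])
c=P.mean(0);A=(P-c);H=M.T@A;U,S,Vt=np.linalg.svd(H);R=(U@Vt).T
print("bed origin",c,"yaw",np.degrees(np.arctan2(R[1,0],R[0,0])),"res",A-M@R.T)
for n,y in(("L",.11),("R",-.11)):
    s=c+R@[-.051,y]; f=c+R@[-.065,y]; print(n,"seat",s,"foot",f,"px",proj(top,[*f,.083]))
def masks(img,col):
    hsv=cv2.cvtColor(img,cv2.COLOR_BGR2HSV)
    if col=="y": m=cv2.inRange(hsv,(22,150,120),(32,255,255))
    else: m=cv2.inRange(hsv,(0,200,110),(5,255,255))|cv2.inRange(hsv,(175,200,110),(180,255,255))
    return m
for col in "yr":
  for n,cam in(("top",top),("scene",sc)):
    k,l,s,ce=cv2.connectedComponentsWithStats(masks(cam["pixels"],col))
    print(col,n,[(s[i].tolist(),ce[i].round(2)) for i in range(1,k) if s[i][4]>15])
# plate: bright grey near
for n,(x,y,pc) in {"y":(190,225,.004),"r":(400,225,.008)}.items():
    im=top["pixels"][y:y+50,x:x+60]; hsv=cv2.cvtColor(im,cv2.COLOR_BGR2HSV)
    m=cv2.inRange(hsv,(0,0,120),(180,60,255)); k,l,s,ce=cv2.connectedComponentsWithStats(m);i=1+s[1:,4].argmax()
    cs,_=cv2.findContours((l==i).astype(np.uint8),cv2.RETR_EXTERNAL,cv2.CHAIN_APPROX_NONE)
    r=cv2.minAreaRect(cs[0]);print(n,s[i],r)
# prong corner clicks from crop
f=lambda u,v,x0:((u+.5)/6.5-.5+x0,(v+.5)/6.5-.5+225)
pts={"y":(.004,[f(159,59,190),f(233,69,190),f(188,139,190)]),"r":(.008,[f(488-390,72,400),f(562-390,36,400),f(560-390,116,400)])}
for n,(z,L) in pts.items():
    Q=[plane(top,*p,z) for p in L];print(n,Q,"tip sep",np.linalg.norm(Q[0]-Q[1]))
    d=(Q[0]+Q[1])/2
    e=(Q[0]-Q[1])[:2]; yaw=np.arctan2(-e[0],e[1]);x=np.array([np.cos(yaw),np.sin(yaw)])
    print("yaw",np.degrees(yaw),"origin",d[:2]-.032*x,"handle",d[:2]-.074*x)
E
```

```text
bed corners [[ 0.5281  0.1917]
 [ 0.5514 -0.1369]
 [ 0.7993 -0.1215]
 [ 0.7781  0.2074]] [np.float64(0.32947073316448616), np.float64(0.248349153735523), np.float64(0.3295973651759104), np.float64(0.25050999492806464)]
bed origin [0.6642 0.0352] yaw 3.762798601369132 res [[-0.0006  0.0001]
 [ 0.0011  0.0008]
 [-0.0005 -0.0003]
 [-0.     -0.0006]]
L seat [0.6061 0.1416] foot [0.5921 0.1407] px [264.5939 201.7804]
R seat [ 0.6205 -0.0779] foot [ 0.6066 -0.0788] px [347.2996 194.5876]
y top [([492, 227, 28, 24, 399], array([504.89, 238.12])), ([209, 259, 11, 5, 46], array([213.89, 260.76])), ([515, 258, 28, 21, 292], array([531.46, 269.4 ]))]
y scene [([222, 149, 20, 18, 119], array([233.97, 154.75])), ([212, 163, 22, 23, 331], array([223.39, 173.34])), ([423, 293, 13, 17, 147], array([428.99, 300.96]))]
r top [([428, 253, 13, 8, 57], array([434.16, 256.72])), ([114, 255, 10, 9, 69], array([118.61, 258.99]))]
r scene [([266, 192, 10, 10, 63], array([270.6, 196.1])), ([522, 326, 13, 13, 139], array([527.87, 332.1 ]))]
y [ 19   9  19  25 268] ((28.299999237060547, 21.399999618530273), (15.697771072387695, 23.334524154663086), 8.13010311126709)
r [ 13   5  26  33 334] ((26.587841033935547, 20.777027130126953), (29.06102752685547, 16.32408332824707), 62.10273361206055)
y [array([0.5163, 0.2932, 0.004 ]), array([0.5114, 0.2612, 0.004 ]), array([0.4815, 0.2809, 0.004 ])] tip sep 0.03236769405488411
yaw -8.833720104296248 origin [0.4822 0.2821] handle [0.4407 0.2885]
r [array([ 0.4991, -0.2662,  0.008 ]), array([ 0.5139, -0.2981,  0.008 ]), array([ 0.4797, -0.2962,  0.008 ])] tip sep 0.03516781029135648
yaw 24.814356904613657 origin [ 0.4775 -0.2956] handle [ 0.4393 -0.3132]
```

```bash
cat >> h.py <<'E'
from scipy.spatial.transform import Rotation as Ro
def to(x,y,z,yaw):
    o=telemetry.get_obs();q=o["eef_rot"];R=Ro.from_quat([q[1],q[2],q[3],q[0]])
    c,s=np.cos(np.radians(yaw)),np.sin(np.radians(yaw))
    T=Ro.from_matrix(np.array([[c,s,0],[s,-c,0],[0,0,-1.]]))
    d=np.array([x,y,z])-o["eef_pos"]
    tx=R.as_matrix()[:,0]
    print("tool yaw",round(np.degrees(np.arctan2(tx[1],tx[0])),2),"pos",o["eef_pos"].round(4),"t",round(o["time_s"],2),"F",o["wrist_force"].round(1),"op",round(o["opening"],3))
    print(" shift(cur axes)/.2:",(R.inv().apply(d)/.2).round(4)," shift(final axes)/.2:",(T.inv().apply(d)/.2).round(4)," turn/pi:",((R.inv()*T).as_rotvec()/np.pi).round(4))
E
python3 - <<'E'
from h import *
c=imaging.camera("wrist");o=telemetry.get_obs();q=o["eef_rot"];R=Ro.from_quat([q[1],q[2],q[3],q[0]])
C,d=ray(c,c["cx"],c["cy"]);print("cam in tool",R.inv().apply(C-o["eef_pos"]),"view dir tool",R.inv().apply(d))
to(.415,-.325,.2,24.8)
E
```

```text
cam in tool [ 0.06848891 -0.00051448 -0.17488716] view dir tool [-2.69582253e-01 -5.84543071e-04  9.62977189e-01]
tool yaw 18.95 pos [ 0.1868 -0.5436  0.1982] t 0.3 F [ 0.1 -1.  -0.5] op 1.001
 shift(cur axes)/.2: [ 1.4344 -0.6634 -0.0085]  shift(final axes)/.2: [ 1.4945 -0.5137 -0.009 ]  turn/pi: [-0.0002 -0.0001 -0.0325]
```

```bash
python3 -m pendant '[[[0,0,0,0,0,-0.0325],[0.27,-0.085,0,0,0,0],[0.27,-0.085,0,0,0,0],[0.27,-0.085,0,0,0,0],[0.27,-0.085,0,0,0,0],[0.27,-0.085,0,0,0,0],[0.27,-0.085,0,0,0,0],[0,0,0,0,0,0]]]' 0.3
python3 - <<'E'
from h import *
to(.4393,-.3132,.15,24.8)
c=imaging.camera("wrist");cv2.imwrite("pics/c1.png",c["pixels"])
E
```

```text
time_s: 1.3
eef_pos: [0.4443, -0.3087, 0.1982]
eef_rot: [0.001, 0.977, 0.215, 0.001]
wrist_force: [-0.0, -0.6, 0.0]
opening: 0.702
tool yaw 24.81 pos [ 0.4443 -0.3087  0.1982] t 1.3 F [-0.  -0.6  0. ] op 0.702
 shift(cur axes)/.2: [-0.0324  0.0099  0.2411]  shift(final axes)/.2: [-0.0322  0.0102  0.2412]  turn/pi: [ 0.0004 -0.0003  0.0001]
```

View pics/c1.png

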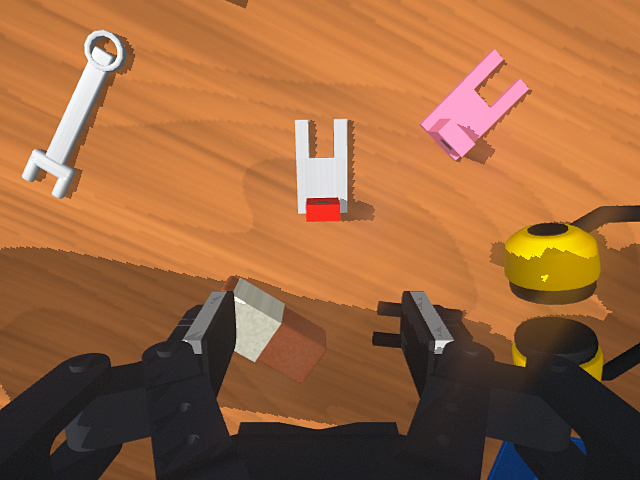

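The red blade stands upright in the view: handle top centre at about (323,212), prong tips at (302,121) and (341,120). The compound bar (270,330) and the black look-alike (390,330) lie behind it.

```bash
python3 - <<'E'
from h import *
np.set_printoptions(precision=4,suppress=True)
c=imaging.camera("wrist");im=c["pixels"]
hsv=cv2.cvtColor(im,cv2.COLOR_BGR2HSV)
m=cv2.inRange(hsv,(0,200,170),(5,255,255))|cv2.inRange(hsv,(175,200,170),(180,255,255)); m[:180]=0;m[240:]=0
k,l,s,ce=cv2.connectedComponentsWithStats(m);i=1+s[1:,4].argmax();print(s[i],ce[i])
cs,_=cv2.findContours((l==i).astype(np.uint8),0,1);r=cv2.minAreaRect(cs[0]);print(r)
B=[plane(c,*p,.04) for p in cv2.boxPoints(r)];print("handle top",np.mean(B,0),[np.linalg.norm(B[j]-B[j-1]) for j in range(4)],[np.degrees(np.arctan2(*(B[j]-B[j-1])[1::-1])) for j in range(4)])
mp=cv2.inRange(hsv,(0,0,170),(180,60,255));mp[:100]=0;mp[230:]=0;mp[:,:280]=0;mp[:,360:]=0
k,l,s,ce=cv2.connectedComponentsWithStats(mp);i=1+s[1:,4].argmax();print(s[i])
cs,_=cv2.findContours((l==i).astype(np.uint8),0,1);ap=cv2.approxPolyDP(cs[0],3,True)[:,0];print(ap.tolist())
for p in ap: print(p,plane(c,*p,.008)[:2])
o=telemetry.get_obs();q=o["eef_rot"];R=Ro.from_quat([q[1],q[2],q[3],q[0]])
for n,p in {"bar top L":(236,277),"bar r":(285,325),"barfar":(326,345),"blk":(376,305),"blk2":(374,338)}.items():
    X=plane(c,*p,.04 if 'bar' in n else .01);print(n,X,R.inv().apply(X-o["eef_pos"]))
E
```

```text
[305 202  34  18 580] [321.5897 210.3052]
((321.5, 210.5), (17.0, 33.0), 90.0)
handle top [ 0.4409 -0.3141  0.04  ] [np.float64(0.014179237646474876), np.float64(0.026797825315206216), np.float64(0.01418110156606459), np.float64(0.02710036609004012)] [np.float64(24.282073813694502), np.float64(-65.25678951217789), np.float64(-154.49548545967366), np.float64(114.74094548228472)]
[ 294  117   52   95 3151]
[[345, 117], [332, 117], [333, 154], [307, 155], [306, 118], [294, 118], [297, 211], [304, 210], [306, 195], [345, 197]]
[345 117] [ 0.5161 -0.3014]
[332 117] [ 0.5115 -0.2914]
[333 154] [ 0.4841 -0.3053]
[307 155] [ 0.4739 -0.2853]
[306 118] [ 0.5016 -0.2719]
[294 118] [ 0.4973 -0.2627]
[297 211] [ 0.4252 -0.2976]
[304 210] [ 0.4286 -0.3029]
[306 195] [ 0.4417 -0.2989]
[345 197] [ 0.4546 -0.3311]
bar top L [ 0.3578 -0.2722  0.04  ] [-0.0605 -0.0709  0.158 ]
bar r [ 0.3337 -0.3283  0.04  ] [-0.1057 -0.0299  0.1581]
barfar [ 0.3309 -0.3696  0.04  ] [-0.1254  0.0065  0.1582]
blk [ 0.3737 -0.4027  0.01  ] [-0.1003  0.0543  0.1882]
blk2 [ 0.3417 -0.4167  0.01  ] [-0.1353  0.0538  0.1883]
```

```bash
python3 -m pendant '[[[-0.032,0.01,0.3,0,0,0],[0,0,0.3,0,0,0],[0,0,0.2,0,0,0],[0,0,0,0,0,0]]]' 0.3
python3 - <<'E'
from h import *
to(.440,-.3136,.013,24.8)
c=imaging.camera("wrist");cv2.imwrite("pics/c2.png",c["pixels"])
E
```

```text
time_s: 1.9
eef_pos: [0.4342, -0.3233, 0.0362]
eef_rot: [0.003, 0.978, 0.209, 0.001]
wrist_force: [0.2, 0.2, -0.2]
opening: 0.7
tool yaw 24.17 pos [ 0.4342 -0.3233  0.0362] t 1.9 F [ 0.2  0.2 -0.2] op 0.7
 shift(cur axes)/.2: [ 0.0463 -0.0331  0.1159]  shift(final axes)/.2: [ 0.0466 -0.0318  0.1161]  turn/pi: [ 0.0022  0.0002 -0.0035]
```

View pics/c2.png

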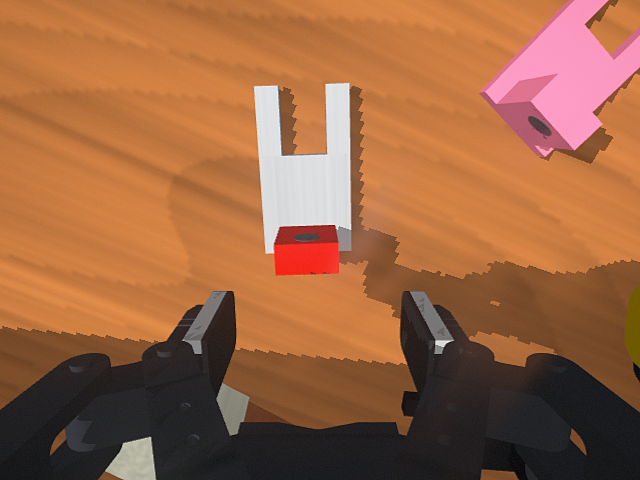

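The handle's bright top face is at about (307,259) and its darker front face is just above it. The tool came down about 9 mm behind and to one side of the handle, so I correct that before closing.

```bash
python3 - <<'E'
from h import *
c=imaging.camera("wrist")
B=np.array([plane(c,*p,.04) for p in [(275,247),(338,245),(339,274),(276,275)]]);print(B.mean(0),np.linalg.norm(B[0]-B[1]),np.linalg.norm(B[1]-B[2]),np.degrees(np.arctan2(*(B[1]-B[2])[1::-1])))
T=(plane(c,266,86,.008)+plane(c,338,83,.008))/2;print("tips",T)
to(B.mean(0)[0],B.mean(0)[1],.013,24.8)
E
```

```text
[ 0.44121763 -0.31636417  0.04      ] 0.027408557525765008 0.01345969193673665 26.850731500847
tips [ 0.50889788 -0.28343254  0.008     ]
tool yaw 24.2 pos [ 0.4369 -0.3256  0.0401] t 2.0 F [ 0.3 -0.9  0. ] op 0.7
 shift(cur axes)/.2: [ 0.0382 -0.0352  0.1349]  shift(final axes)/.2: [ 0.0388 -0.0329  0.1354]  turn/pi: [ 0.0045 -0.0006 -0.0033]
```

```bash
python3 -m pendant '[[[0.038,-0.034,0,0.003,0,-0.006],[0,0,0,0,0,0]]]' 0.3
python3 - <<'E'
from h import *
to(.4408,-.3155,.013,25.5)
E
```

```text
time_s: 2.25
eef_pos: [0.4431, -0.3186, 0.0442]
eef_rot: [0.005, 0.976, 0.219, 0.003]
wrist_force: [0.1, 1.0, 0.1]
opening: 0.7
tool yaw 25.3 pos [ 0.4431 -0.3186  0.0442] t 2.25 F [0.1 1.  0.1] op 0.7
 shift(cur axes)/.2: [-0.0045 -0.0207  0.156 ]  shift(final axes)/.2: [-0.0039 -0.019   0.1562]  turn/pi: [ 0.0034 -0.0012 -0.0011]
```

```bash
python3 -m pendant '[[[-0.004,-0.02,0.05,0.003,-0.001,-0.001],[0,0,0.05,0,0,0],[0,0,0.04,0,0,0],[0,0,0,0,0,0]]]' 0.3
python3 - <<'E'
from h import *
to(.4408,-.3155,.013,25.5)
E
```

```text
time_s: 2.75
eef_pos: [0.4416, -0.3156, 0.0157]
eef_rot: [0.001, 0.975, 0.221, 0.001]
wrist_force: [-0.5, 0.8, -1.3]
opening: 0.702
tool yaw 25.56 pos [ 0.4416 -0.3156  0.0157] t 2.75 F [-0.5  0.8 -1.3] op 0.702
 shift(cur axes)/.2: [-0.0033 -0.002   0.0135]  shift(final axes)/.2: [-0.0033 -0.002   0.0135]  turn/pi: [ 0.001  -0.0003  0.0003]
```

Good. Now I close.

```bash
python3 -m pendant '[[[-0.003,-0.002,0.012,0,0,0],[0,0,0,0,0,0],[0,0,0,0,0,0],[0,0,0,0,0,0],[0,0,0,0,0,0],[0,0,0,0,0,0]]]' 1
python3 - <<'E'
from h import *
to(.4408,-.3155,.013,25.5)
c=imaging.camera("wrist");cv2.imwrite("pics/c3.png",c["pixels"])
E
```

```text
time_s: 3.5
eef_pos: [0.4411, -0.3159, 0.0135]
eef_rot: [0.002, 0.975, 0.221, 0.001]
wrist_force: [0.5, -0.3, 0.0]
opening: 0.003
tool yaw 25.55 pos [ 0.4411 -0.3159  0.0135] t 3.5 F [ 0.5 -0.3  0. ] op 0.003
 shift(cur axes)/.2: [-0.0004 -0.0022  0.0026]  shift(final axes)/.2: [-0.0004 -0.0022  0.0026]  turn/pi: [ 0.0013 -0.0004  0.0003]
```

View pics/c3.png

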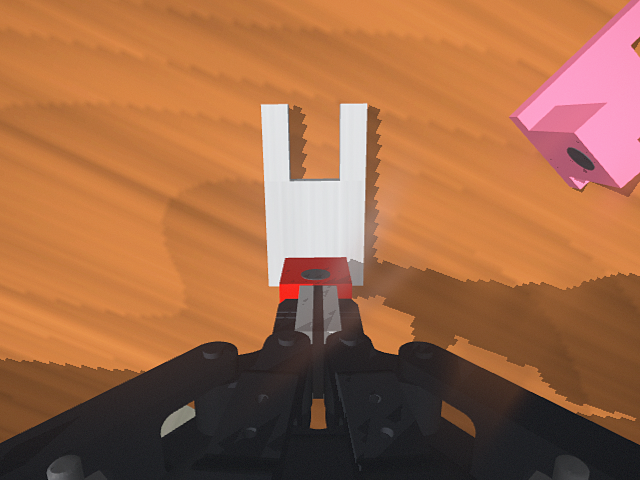

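The fingers shut fully (opening 0.003), so they missed the handle. Its front face is still visible at (315,270), ahead of the tips. I check where the TCP projects.

```bash
python3 - <<'E'
from h import *
np.set_printoptions(precision=4,suppress=True)
c=imaging.camera("wrist");o=telemetry.get_obs()
crop(c["pixels"],250,230,140,100,5.5,"c4.png")
q=o["eef_rot"];R=Ro.from_quat([q[1],q[2],q[3],q[0]])
print(o["eef_pos"],proj(c,o["eef_pos"]),"grasp",proj(c,o["eef_pos"]+R.apply([0,0,-.019])))
C,d=ray(c,c["cx"],c["cy"]);print("cam tool",R.inv().apply(C-o["eef_pos"]))
for p in [(281,258),(348,258)]:print(plane(c,*p,.008), plane(c,*p,.04))
for p in [(352,284),(279,284)]:print(plane(c,*p,.04))
t=imaging.camera("top");crop(t["pixels"],360,200,130,100,6,"c5.png")
E
```

```text
[ 0.4411 -0.3159  0.0135] [318.7521 277.2634] grasp [318.8337 294.4552]
cam tool [ 0.0685 -0.0004 -0.175 ]
[ 0.4402 -0.2972  0.008 ] [ 0.4512 -0.2951  0.04  ]
[ 0.4534 -0.3248  0.008 ] [ 0.462  -0.3178  0.04  ]
[ 0.4533 -0.3239  0.04  ]
[ 0.4413 -0.2987  0.04  ]
```

View pics/c4.png

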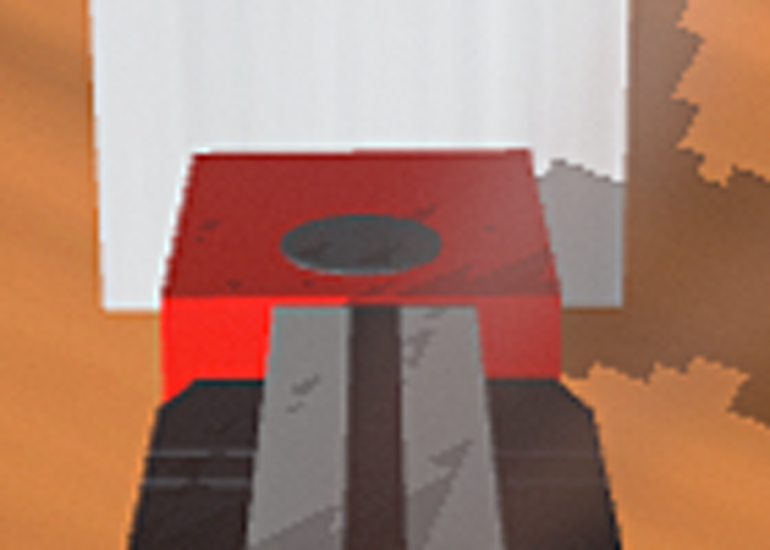

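View pics/c5.png

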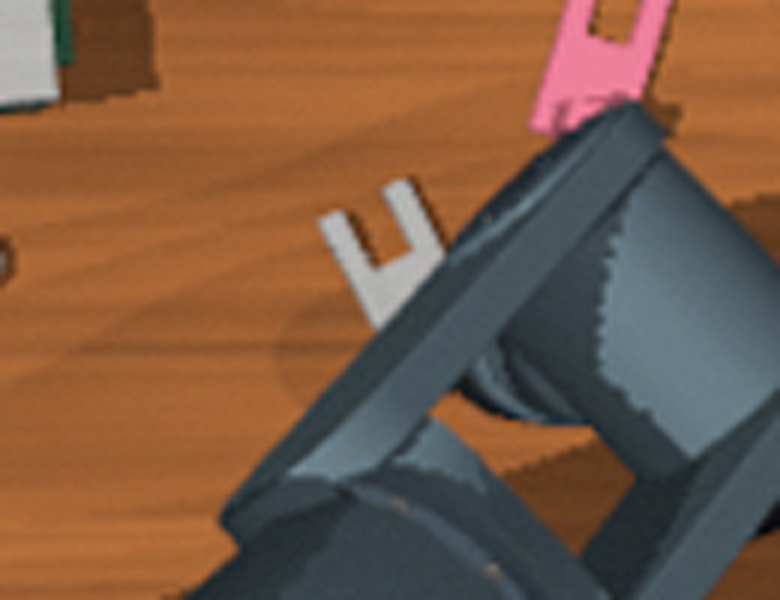

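```bash
python3 - <<'E'
from h import *
s=imaging.camera("scene");o=telemetry.get_obs();p=proj(s,o["eef_pos"]);print(o["eef_pos"],p, proj(s,o["eef_pos"]+[0,0,.03]))
x,y=int(p[0]),int(p[1]);print(x-50,y-50)
crop(s["pixels"],x-50,y-50,100,75,8,"c6.png")
E
```

```text
[ 0.44103087 -0.3158185   0.01346006] [270.84710064 199.9089027 ] [270.12718934 192.19761925]
220 149
```

View pics/c6.png

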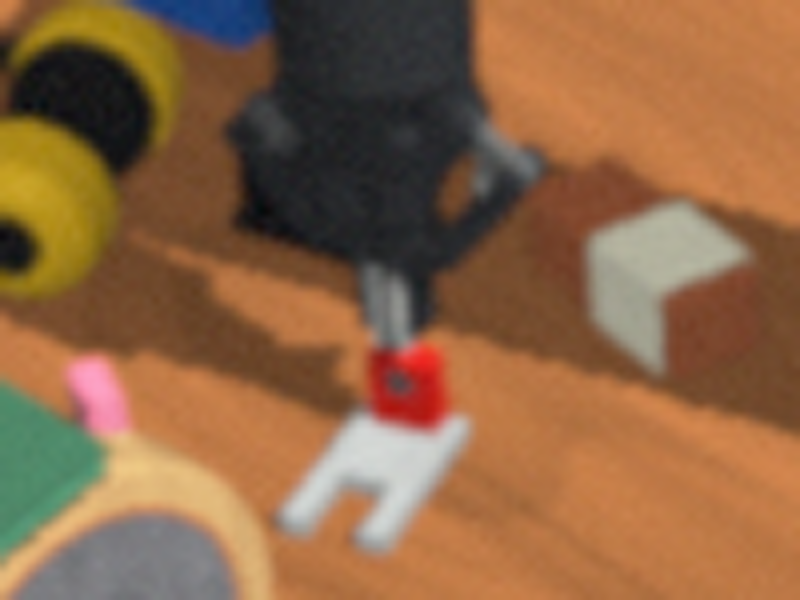

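The fingers sit on top of the handle at (270,192) in the scene view, with the tips at about z = 0.042. The reported TCP therefore lies about 30 mm beyond the visible finger ends. I quantify that before regrasping.

```bash
python3 - <<'E'
from h import *
np.set_printoptions(precision=4,suppress=True)
c=imaging.camera("wrist");o=telemetry.get_obs();q=o["eef_rot"];R=Ro.from_quat([q[1],q[2],q[3],q[0]])
C,_=ray(c,318,240); C=R.inv().apply(C-o["eef_pos"])
for u,v in [(250+270/5.5,230+305/5.5),(250+480/5.5,230+305/5.5),(320,298)]:
    d=R.inv().apply(ray(c,u,v)[1])
    for x in (.011,.006,0): s=(x-C[0])/d[0];print((u,v),C+s*d)
s=imaging.camera("scene")
for z in (.0,.025,.03,.035): print(z,[proj(s,o["eef_pos"]+R.apply([x,y,-z])).round(1)for x,y in((.011,.008),(.011,-.008),(-.011,.008))])
print(o["q"],o["eef_pos"])
E
```

```text
(299.0909090909091, 285.45454545454544) [ 0.011  -0.0071 -0.0361]
(299.0909090909091, 285.45454545454544) [ 0.006  -0.0077 -0.0241]
(299.0909090909091, 285.45454545454544) [ 0.     -0.0084 -0.0096]
(337.27272727272725, 285.45454545454544) [ 0.011   0.0066 -0.0361]
(337.27272727272725, 285.45454545454544) [ 0.006   0.0072 -0.024 ]
(337.27272727272725, 285.45454545454544) [ 0.      0.0079 -0.0095]
(320, 298) [ 0.011   0.0003 -0.047 ]
(320, 298) [ 0.006   0.0004 -0.0358]
(320, 298) [ 0.      0.0005 -0.0225]
0.0 [array([267.1, 201.3]), array([271.7, 202.4]), array([270. , 197.5])]
0.025 [array([266.5, 194.9]), array([271.1, 196. ]), array([269.4, 191.1])]
0.03 [array([266.4, 193.6]), array([271. , 194.7]), array([269.3, 189.8])]
0.035 [array([266.2, 192.3]), array([270.9, 193.4]), array([269.2, 188.5])]
[-0.8403  0.3506  1.8168 -0.      0.9702  0.2846] [ 0.441  -0.3158  0.0134]
```

Both views agree: shut finger tips are about 34 mm behind the reported TCP. I open and go down 32 mm, watching the force.

```bash
python3 -m pendant '[[[0,0,-0.02,0,0,0],[0,0,0,0,0,0],[0,0,0,0,0,0],[0,0,0,0,0,0],[0,0,0.05,0,0,0],[0,0,0.05,0,0,0],[0,0,0.04,0,0,0],[0,0,0,0,0,0]]]' 0.3
python3 - <<'E'
from h import *
to(.4408,-.315,-.019,25.5)
c=imaging.camera("wrist");cv2.imwrite("pics/c7.png",c["pixels"])
E
```

```text
time_s: 4.8
eef_pos: [0.4405, -0.3153, -0.0131]
eef_rot: [0.001, 0.975, 0.221, 0.001]
wrist_force: [0.4, 0.4, 0.9]
opening: 0.696
tool yaw 25.55 pos [ 0.4405 -0.3153 -0.0131] t 4.8 F [0.4 0.4 0.9] op 0.696
 shift(cur axes)/.2: [ 0.002  -0.0008  0.0294]  shift(final axes)/.2: [ 0.002  -0.0007  0.0294]  turn/pi: [ 0.0007 -0.0002  0.0003]
```

View pics/c7.png

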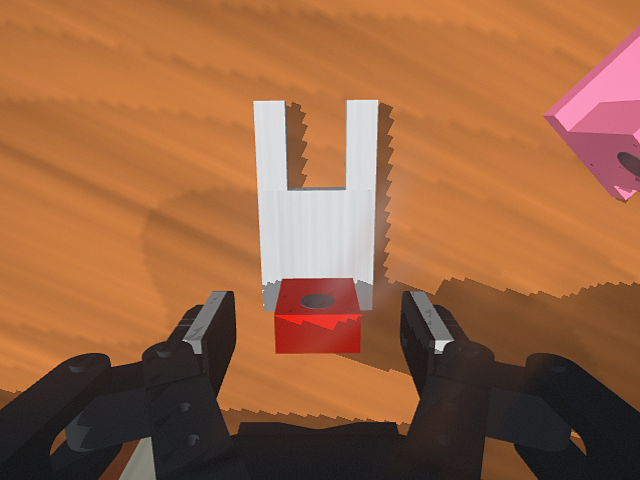

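The handle's top face (275–360, 313–352) is now between the pads. I close.

```bash
python3 -m pendant '[[[0.002,0,0.02,0,0,0],[0,0,0.003,0,0,0],[0,0,0,0,0,0],[0,0,0,0,0,0],[0,0,0,0,0,0],[0,0,0,0,0,0]]]' 1
python3 - <<'E'
from h import *
to(.4408,-.315,-.019,25.5)
c=imaging.camera("wrist");cv2.imwrite("pics/c8.png",c["pixels"])
E
```

```text
time_s: 5.6
eef_pos: [0.4414, -0.3157, -0.017]
eef_rot: [0.002, 0.975, 0.221, 0.001]
wrist_force: [-0.4, 0.7, -1.8]
opening: 0.309
tool yaw 25.55 pos [ 0.4414 -0.3157 -0.017 ] t 5.6 F [-0.4  0.7 -1.8] op 0.309
 shift(cur axes)/.2: [-0.0013 -0.0047  0.01  ]  shift(final axes)/.2: [-0.0013 -0.0047  0.01  ]  turn/pi: [ 0.0012 -0.0003  0.0003]
```

View pics/c8.png

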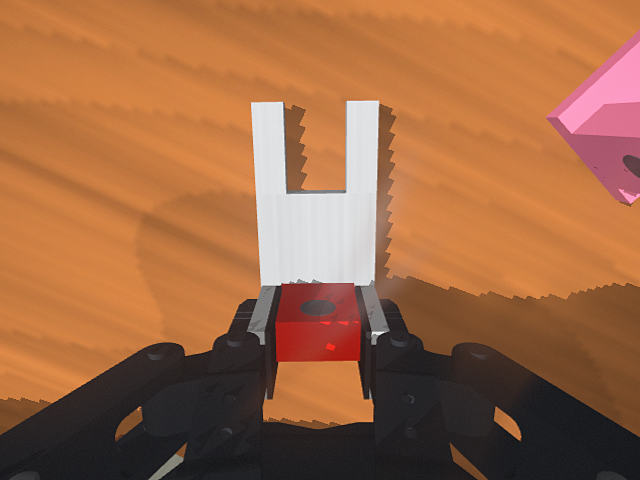

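The red handle is held (opening 0.31, about 27 mm). I measure the blade in the tool frame and compute the approach to the right foot.

```bash
python3 - <<'E'
from h import *
np.set_printoptions(precision=4,suppress=True)
c=imaging.camera("wrist");o=telemetry.get_obs();q=o["eef_rot"];R=Ro.from_quat([q[1],q[2],q[3],q[0]])
for n,p,z in [("tipL",(267,102),.008),("tipR",(363,101),.008),("slotL",(286,192),.008),("slotR",(347,191),.008),("hf",(276,323),.04),("hf2",(360,321),.04)]:
    X=plane(c,*p,z);print(n,X,R.inv().apply(X-o["eef_pos"]))
to(.4414,-.3157,.11,25.5)
E
```

```text
tipL [ 0.5004 -0.2675  0.008 ] [ 0.074  -0.0179 -0.025 ]
tipR [ 0.515  -0.2971  0.008 ] [ 0.0744  0.015  -0.0249]
slotL [ 0.4749 -0.2863  0.008 ] [ 0.0429 -0.012  -0.025 ]
slotR [ 0.4848 -0.3061  0.008 ] [ 0.0432  0.0101 -0.0249]
hf [ 0.4419 -0.3003  0.04  ] [ 0.0071 -0.0135 -0.057 ]
hf2 [ 0.4538 -0.3237  0.04  ] [ 0.0077  0.0128 -0.0569]
tool yaw 25.55 pos [ 0.4414 -0.3157 -0.017 ] t 5.7 F [-0.7  0.5 -0.8] op 0.314
 shift(cur axes)/.2: [ 0.0004  0.0022 -0.6349]  shift(final axes)/.2: [-0.0002 -0.0001 -0.6349]  turn/pi: [ 0.0012 -0.0003  0.0003]
```

```bash
python3 -m pendant '[[[0,0,-0.2,0,0,0],[0,0,-0.2,0,0,0],[0,0,-0.15,0,0,0],[0,0,0,0,0,0.045],[0,0,0,0,0,0.045],[0,0,0,0,0,0.03],[0,0,0,0,0,0]]]' 1
python3 - <<'E'
from h import *
y=3.77;r=np.radians(y);u=np.array([np.cos(r),np.sin(r)]);n=np.array([-u[1],u[0]])
for nm,s in(("R",np.array([.6205,-.0779])),("L",np.array([.6061,.1416]))):
    home=s-.0424*u -.001*n  # tool y = -n ; blade y offset -.001 tool -> +n
    pre=home-.062*u; print(nm,"home",home,"pre",pre)
    if nm=="R": to(*pre,.075,y)
E
```

```text
time_s: 6.58
eef_pos: [0.44, -0.3141, 0.0956]
eef_rot: [0.0, 1.0, 0.029, 0.0]
wrist_force: [-0.3, -0.0, -1.9]
opening: 0.316
R home [ 0.5782575 -0.0816857] pre [ 0.51639167 -0.08576229]
tool yaw 3.35 pos [ 0.44   -0.3141  0.0956] t 6.58 F [-0.3 -0.  -1.9] op 0.316
 shift(cur axes)/.2: [ 0.448  -1.1178  0.1024]  shift(final axes)/.2: [ 0.4562 -1.1143  0.1032]  turn/pi: [ 0.0003 -0.0001 -0.0023]
L home [0.5638575 0.1378143] pre [0.50199167 0.13373771]
```

```bash
python3 -m pendant '[[[0,-0.28,0,0,0,0],[0,-0.28,0,0,0,0],[0.1,-0.28,0,0,0,0],[0.18,-0.2,0,0,0,0],[0.12,-0.05,0,0,0,-0.002],[0,0,0,0,0,0]]]' 1
python3 - <<'E'
from h import *
to(.5164,-.0858,.06,3.77)
c=imaging.camera("wrist");cv2.imwrite("pics/d1.png",c["pixels"])
E
```

```text
time_s: 7.32
eef_pos: [0.5074, -0.0856, 0.0951]
eef_rot: [0.001, 0.999, 0.038, 0.0]
wrist_force: [0.4, 0.5, -2.1]
opening: 0.312
tool yaw 4.39 pos [ 0.5074 -0.0856  0.0951] t 7.33 F [ 0.4  0.5 -2.1] op 0.312
 shift(cur axes)/.2: [0.0446 0.0043 0.1758]  shift(final axes)/.2: [0.0448 0.004  0.1757]  turn/pi: [ 0.0005 -0.0002  0.0034]
```

View pics/d1.png

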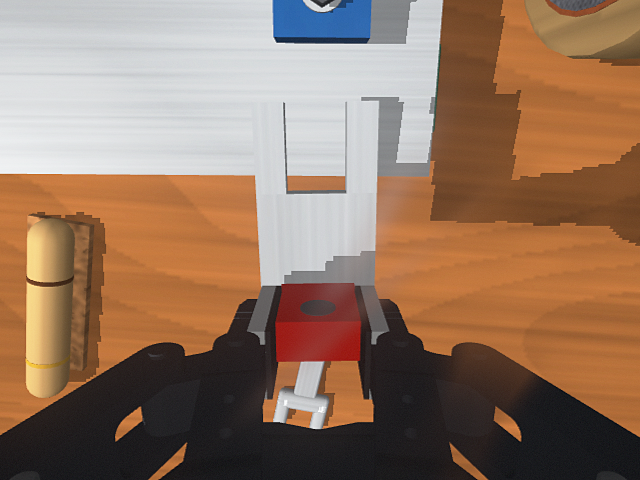

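The blade points at the right foot: its upper front edge is at row 38, columns 274–370, against a blade centre near 316. The blade is just ahead of the bed edge. I check the foot position and lower.

```bash
python3 - <<'E'
from h import *
np.set_printoptions(precision=4,suppress=True)
c=imaging.camera("wrist")
A=plane(c,275,37,.083);B=plane(c,370,37.5,.083);print(A,B,np.linalg.norm(A-B),(A+B)/2,"yaw",np.degrees(np.arctan2(-(A-B)[0],(A-B)[1])))
for p in((30,172),(250,175),(430,162)):print(plane(c,*p,.06))
E
python3 -m pendant '[[[0.02,0.004,0.08,0,0,0.003],[0,0,0.06,0,0,0],[0,0,0.03,0,0,0],[0,0,0,0,0,0]]]' 1
python3 - <<'E'
from h import *
to(.5164,-.0858,.045,3.77)
E
```

```text
[ 0.6054 -0.0602  0.083 ] [ 0.6082 -0.0991  0.083 ] 0.0390352678337314 [ 0.6068 -0.0796  0.083 ] yaw 4.092179172989652
[0.5378 0.0617 0.06  ]
[ 0.5447 -0.0483  0.06  ]
[ 0.558  -0.1375  0.06  ]
time_s: 7.92
eef_pos: [0.5074, -0.0888, 0.057]
eef_rot: [0.0, 1.0, 0.03, -0.002]
wrist_force: [0.5, 0.9, -2.1]
opening: 0.315
tool yaw 3.49 pos [ 0.5074 -0.0888  0.057 ] t 7.92 F [ 0.5  0.9 -2.1] op 0.315
 shift(cur axes)/.2: [ 0.046  -0.0123  0.0597]  shift(final axes)/.2: [ 0.0458 -0.0121  0.0599]  turn/pi: [-0.      0.0013 -0.0015]
```

```bash
python3 -m pendant '[[[0.01,-0.012,0.045,0,0.0013,-0.0015],[0,0,0.015,0,0,0],[0,0,0.01,0,0,0],[0,0,0,0,0,0]]]' 1
python3 - <<'E'
from h import *
to(.5164,-.0858,.043,3.77)
E
```

```text
time_s: 8.43
eef_pos: [0.51, -0.0865, 0.043]
eef_rot: [0.0, 0.999, 0.033, 0.001]
wrist_force: [-0.5, -0.2, -0.4]
opening: 0.31
tool yaw 3.79 pos [ 0.51   -0.0865  0.043 ] t 8.43 F [-0.5 -0.2 -0.4] op 0.31
 shift(cur axes)/.2: [ 0.0322 -0.0014 -0.0002]  shift(final axes)/.2: [ 0.0322 -0.0014 -0.0002]  turn/pi: [ 0.0002 -0.0005  0.0001]
```

```bash
python3 -m pendant '[[[0,0,0.006,0,-0.0005,0],[0,0,0.005,0,0,0],[0,0,0,0,0,0]]]' 1
python3 - <<'E'
from h import *
to(.5164,-.0858,.043,3.77)
c=imaging.camera("wrist");cv2.imwrite("pics/d2.png",c["pixels"])
E
```

```text
time_s: 8.8
eef_pos: [0.5103, -0.0866, 0.0431]
eef_rot: [0.001, 0.999, 0.033, 0.0]
wrist_force: [0.0, -0.2, -1.4]
opening: 0.311
tool yaw 3.82 pos [ 0.5103 -0.0866  0.0431] t 8.8 F [ 0.  -0.2 -1.4] op 0.311
 shift(cur axes)/.2: [ 0.0308 -0.0022  0.0007]  shift(final axes)/.2: [ 0.0308 -0.0022  0.0007]  turn/pi: [ 0.0004 -0.0001  0.0003]
```

View pics/d2.png

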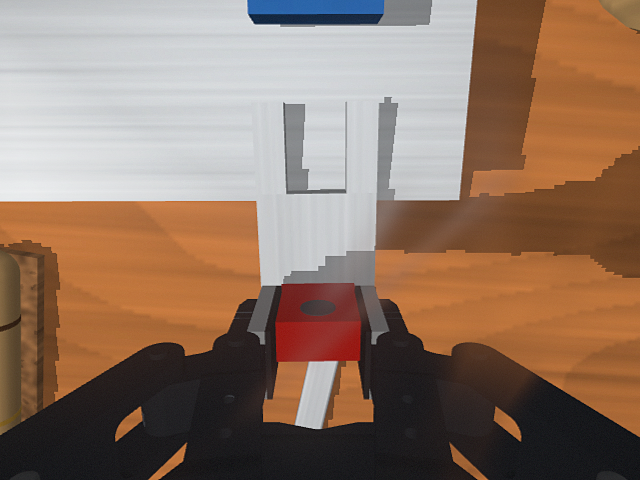

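```bash
python3 -m pendant '[[[0,0,0.015,0,0,0],[0,0,0.01,0,0,0]]]' 1
```

```text
time_s: 9.1
eef_pos: [0.5097, -0.0868, 0.0411]
eef_rot: [0.001, 0.999, 0.034, -0.001]
wrist_force: [-11.9, 3.2, 22.7]
opening: 0.311
```

```bash
python3 -m pendant '[[[0,0,-0.006,0,0,0],[0.025,-0.001,0,0,0,0],[0.025,0,0,0,0,0],[0.025,0,0,0,0,0],[0,0,0,0,0,0]]]' 1
python3 - <<'E'
from h import *
to(.5783,-.0817,.043,3.77)
E
```

```text
time_s: 9.72
eef_pos: [0.5262, -0.0857, 0.0423]
eef_rot: [0.001, 0.999, 0.034, -0.001]
wrist_force: [0.9, -0.3, 0.9]
opening: 0.31
tool yaw 3.89 pos [ 0.5262 -0.0857  0.0423] t 9.72 F [ 0.9 -0.3  0.9] op 0.31
 shift(cur axes)/.2: [ 0.261  -0.0024 -0.004 ]  shift(final axes)/.2: [ 0.261  -0.003  -0.0036]  turn/pi: [0.0006 0.0004 0.0007]
```

```bash
python3 -m pendant '[[[0.02,-0.001,0,0,0,0],[0.02,0,0,0,0,0],[0.02,0,0,0,0,0],[0.02,0,0,0,0,0]]]' 1
python3 - <<'E'
from h import *
to(.5783,-.0817,.043,3.77)
E
```

```text
time_s: 10.22
eef_pos: [0.5422, -0.0845, 0.0426]
eef_rot: [0.001, 0.999, 0.034, -0.002]
wrist_force: [-2.7, 0.3, 4.6]
opening: 0.317
tool yaw 3.89 pos [ 0.5422 -0.0845  0.0426] t 10.22 F [-2.7  0.3  4.6] op 0.317
 shift(cur axes)/.2: [ 0.1808 -0.0018 -0.0025]  shift(final axes)/.2: [ 0.1809 -0.0022 -0.0019]  turn/pi: [0.0006 0.001  0.0007]
```

```bash
python3 -m pendant '[[[0.03,-0.001,-0.001,0,0,0],[0.03,0,0,0,0,0],[0.03,0,0,0,0,0],[0.03,0,0,0,0,0]]]' 1
python3 - <<'E'
from h import *
to(.5783,-.0817,.043,3.77)
c=imaging.camera("wrist");cv2.imwrite("pics/d3.png",c["pixels"])
E
```

```text
time_s: 10.72
eef_pos: [0.5676, -0.0825, 0.0427]
eef_rot: [0.001, 0.999, 0.034, -0.002]
wrist_force: [-3.3, 0.2, 4.0]
opening: 0.313
tool yaw 3.9 pos [ 0.5676 -0.0825  0.0427] t 10.72 F [-3.3  0.2  4. ] op 0.313
 shift(cur axes)/.2: [ 0.0538 -0.0004 -0.0015]  shift(final axes)/.2: [ 0.0538 -0.0005 -0.0013]  turn/pi: [0.0006 0.0012 0.0007]
```

View pics/d3.png

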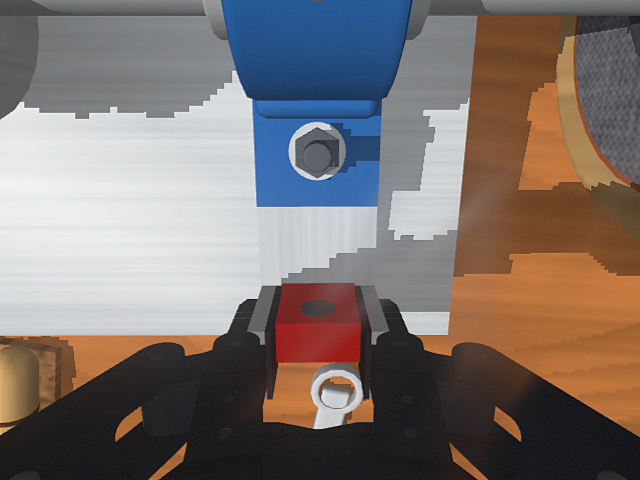

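The thick blade fits under the right foot: the prongs are hidden under the blue base, with its front edge at row 206. About 10 mm remain before the slot ends on the stud. I push home gently.

```bash
python3 -m pendant '[[[0.03,0,0,0,0,0],[0.02,0,0,0,0,0],[0.02,0,0,0,0,0],[0.015,0,0,0,0,0]]]' 1
python3 -m pendant '[[[0.015,0,0,0,0,0],[0.015,0,0,0,0,0],[0.015,0,0,0,0,0]]]' 1
```

```text
time_s: 11.28
eef_pos: [0.5798, -0.0817, 0.0427]
eef_rot: [0.001, 0.999, 0.035, -0.009]
wrist_force: [-17.9, -2.1, 17.9]
opening: 0.31
time_s: 11.65
eef_pos: [0.5789, -0.0817, 0.0429]
eef_rot: [0.0, 0.999, 0.035, -0.02]
wrist_force: [-18.1, -0.5, 17.4]
opening: 0.312
```

It stops dead against the stud at x = 0.579, where 0.578 was expected, with about 18 N. The tool has pitched slightly, so I level it before releasing.

```bash
python3 - <<'E'
from h import *
to(.5788,-.0817,.043,3.9)
E
python3 -m pendant '[[[0,0,0,0,0.006,0],[0.003,0,0,0,0.005,0],[0,0,0,0,0,0]]]' 1
python3 - <<'E'
from h import *
to(.5788,-.0817,.043,3.9)
c=imaging.camera("wrist");cv2.imwrite("pics/d4.png",c["pixels"])
E
```

```text
tool yaw 4.01 pos [ 0.5789 -0.0817  0.0429] t 11.65 F [-18.1  -0.5  17.4] op 0.312
 shift(cur axes)/.2: [-0.0005 -0.0001 -0.0005]  shift(final axes)/.2: [-0.0005 -0.0001 -0.0005]  turn/pi: [-0.0002  0.0127  0.0006]
time_s: 12.02
eef_pos: [0.5796, -0.0818, 0.0428]
eef_rot: [-0.0, 0.999, 0.035, -0.002]
wrist_force: [-1.8, -1.0, 3.8]
opening: 0.315
tool yaw 3.99 pos [ 0.5796 -0.0818  0.0428] t 12.03 F [-1.8 -1.   3.8] op 0.315
 shift(cur axes)/.2: [-0.004  -0.0006 -0.0011]  shift(final axes)/.2: [-0.004  -0.0006 -0.0011]  turn/pi: [-0.0001  0.0012  0.0005]
```

View pics/d4.png

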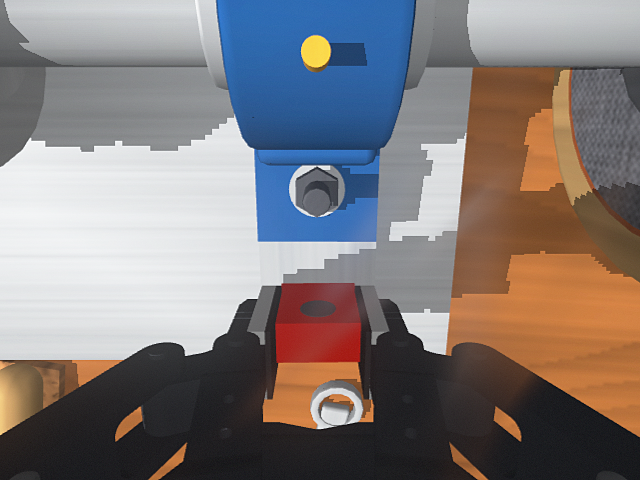

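The blade's hidden part reaches the stud, with the foot edge at row 241 and the handle front at about row 284. I release, rise and check.

```bash
python3 -m pendant '[[[0,0,0,0,0,0],[0,0,0,0,0,0],[0,0,0,0,0,0],[0,0,0,0,0,0],[-0.02,0,-0.1,0,0,0],[-0.1,0,-0.2,0,0,0],[-0.1,0,-0.2,0,0,0],[0,0,-0.1,0,0,0],[0,0,0,0,0,0]]]' 0.3
python3 - <<'E'
from h import *
to(.4407,.2885,.14,-8.8)
np.set_printoptions(precision=4,suppress=True)
c=imaging.camera("wrist");cv2.imwrite("pics/d5.png",c["pixels"])
E
```

```text
time_s: 13.2
eef_pos: [0.5361, -0.0852, 0.1714]
eef_rot: [0.001, 0.999, 0.035, 0.001]
wrist_force: [0.8, 0.3, 0.2]
opening: 0.697
tool yaw 4.01 pos [ 0.5361 -0.0852  0.1714] t 13.2 F [0.8 0.3 0.2] op 0.697
 shift(cur axes)/.2: [-0.3457 -1.8975  0.1537]  shift(final axes)/.2: [-0.7574 -1.7735  0.157 ]  turn/pi: [ 0.0004 -0.0004  0.0711]
```

View pics/d5.png

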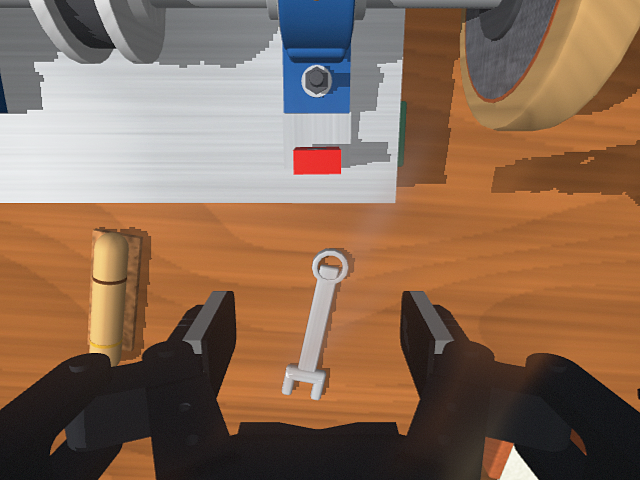

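```bash
python3 - <<'E'
from h import *
c=imaging.camera("wrist");h=plane(c,317,149,.10);f=plane(c,317,112.5,.083);print(h,f,np.linalg.norm((h-f)[:2]), "expect .021")
E
python3 -m pendant '[[[-0.05,-0.28,0,0,0,0],[-0.05,-0.28,0,0,0,0],[-0.05,-0.28,0,0,0,0],[-0.05,-0.28,0,0,0,0],[-0.05,-0.28,0,0,0,0],[-0.05,-0.28,0,0,0,0],[-0.05,-0.2,0,0,0,0.036],[0,0,0,0,0,0.035],[0,0,0,0,0,0]]]' 0.3
python3 - <<'E'
from h import *
to(.4407,.2885,.06,-8.8)
c=imaging.camera("wrist");cv2.imwrite("pics/e1.png",c["pixels"])
E
```

```text
[ 0.58685488 -0.08036323  0.1       ] [ 0.60725549 -0.07891027  0.083     ] 0.020452285215431992 expect .021
time_s: 14.42
eef_pos: [0.429, 0.296, 0.1568]
eef_rot: [0.002, 0.997, -0.08, -0.011]
wrist_force: [-0.0, 0.4, -1.0]
opening: 0.698
tool yaw -9.16 pos [0.429  0.296  0.1568] t 14.43 F [-0.   0.4 -1. ] op 0.698
 shift(cur axes)/.2: [0.0742 0.0244 0.4828]  shift(final axes)/.2: [0.0634 0.0279 0.4841]  turn/pi: [ 0.002  0.007 -0.002]
```

View pics/e1.png

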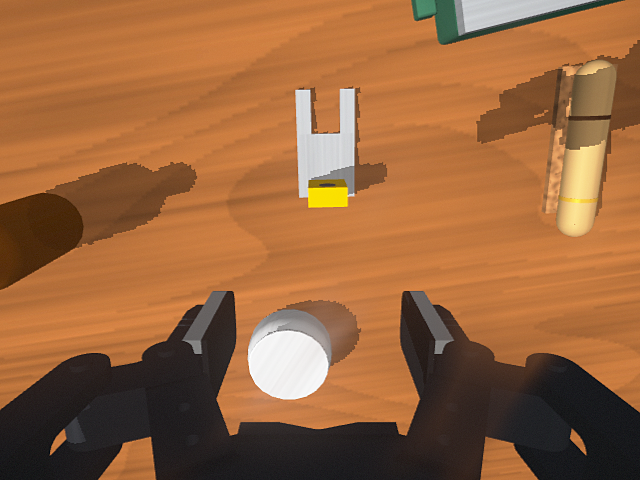

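The thick blade checks home: foot edge to handle front measures 20.5 mm against 21 expected. The yellow handle's top is at (308–348, 187–207). The wax tin (290,365) is behind and the bottle (40,240) is to the left.

```bash
python3 - <<'E'
from h import *
np.set_printoptions(precision=4,suppress=True)
c=imaging.camera("wrist");o=telemetry.get_obs()
B=np.array([plane(c,*p,.04) for p in [(308,188),(348,187),(348,207),(308,207.5)]]);h=B.mean(0);print(h,np.linalg.norm(B[0]-B[1]),np.linalg.norm(B[1]-B[2]))
T=(plane(c,303,89,.004)+plane(c,348,88.5,.004))/2; S=(plane(c,312,133,.004)+plane(c,341,132,.004))/2
e=(T-h)[:2];yaw=np.degrees(np.arctan2(e[1],e[0]));print(T,S,np.linalg.norm(e),"yaw",yaw)
t=plane(c,289,364,.035);print("tin",t,"rel",(t-h))
print("bottle edge",plane(c,80,220,.06)-h)
to(h[0],h[1],.03,yaw)
E
```

```text
[0.4395 0.2866 0.04  ] 0.0281488162514582 0.014412576022377947
[0.513  0.2761 0.004 ] [0.4818 0.2802 0.004 ] 0.0742613049195799 yaw -8.079366300301766
tin [0.3067 0.3389 0.035 ] rel [-0.1328  0.0523 -0.005 ]
bottle edge [0.0154 0.1658 0.02  ]
tool yaw -9.16 pos [0.4295 0.2954 0.1571] t 14.53 F [ 0.8 -0.5  0.3] op 0.699
 shift(cur axes)/.2: [0.0704 0.0317 0.6345]  shift(final axes)/.2: [0.0559 0.0367 0.6357]  turn/pi: [ 0.0019  0.0069 -0.006 ]
```

```bash
python3 -m pendant '[[[0.03,0.018,0.1,0.002,0.007,-0.006],[0.026,0.018,0.2,0,0,0],[0,0,0.2,0,0,0],[0,0,0.1,0,0,0],[0,0,0,0,0,0],[0,0,0,0,0,0]]]' 0.3
python3 - <<'E'
from h import *
to(.4395,.2866,-.017,-8.1)
c=imaging.camera("wrist");cv2.imwrite("pics/e2.png",c["pixels"])
E
```

```text
time_s: 15.28
eef_pos: [0.4423, 0.2826, 0.0342]
eef_rot: [-0.0, 0.998, -0.069, 0.001]
wrist_force: [0.2, 0.2, 0.4]
opening: 0.699
tool yaw -7.88 pos [0.4423 0.2826 0.0342] t 15.28 F [0.2 0.2 0.4] op 0.699
 shift(cur axes)/.2: [-0.017  -0.0175  0.2558]  shift(final axes)/.2: [-0.0166 -0.0177  0.2558]  turn/pi: [-0.0003 -0.0007  0.0012]
```

View pics/e2.png

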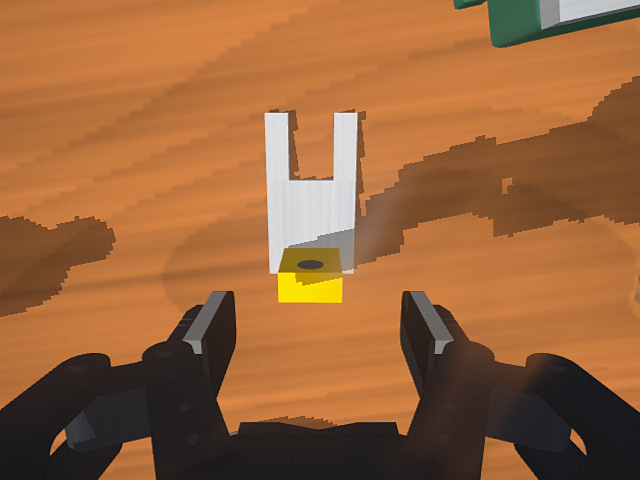

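The handle's top face (278–342, 273–303) is where I predicted. I go down and grip.

```bash
python3 -m pendant '[[[-0.017,-0.0175,0.07,0,0,0],[0,0,0.07,0,0,0],[0,0,0.07,0,0,0],[0,0,0.03,0,0,0],[0,0,0,0,0,0]]]' 0.3
python3 - <<'E'
from h import *
to(.4395,.2866,-.018,-8.1)
E
```

```text
time_s: 15.95
eef_pos: [0.4403, 0.2875, -0.0157]
eef_rot: [-0.001, 0.998, -0.068, 0.002]
wrist_force: [0.8, 0.6, 0.2]
opening: 0.699
tool yaw -7.83 pos [ 0.4403  0.2875 -0.0157] t 15.95 F [0.8 0.6 0.2] op 0.699
 shift(cur axes)/.2: [-0.0032  0.0049  0.0113]  shift(final axes)/.2: [-0.0031  0.0049  0.0113]  turn/pi: [-0.0007 -0.0014  0.0015]
```

```bash
python3 -m pendant '[[[-0.003,0.004,0.01,0,-0.0014,0.0015],[0,0,0,0,0,0],[0,0,0,0,0,0],[0,0,0,0,0,0],[0,0,0,0,0,0],[0,0,0,0,0,0]]]' 1
python3 - <<'E'
from h import *
np.set_printoptions(precision=4,suppress=True)
to(.4395,.2866,-.018,-8.1)
c=imaging.camera("wrist");cv2.imwrite("pics/e3.png",c["pixels"])
E
```

```text
time_s: 16.7
eef_pos: [0.4405, 0.287, -0.0167]
eef_rot: [-0.001, 0.997, -0.071, 0.001]
wrist_force: [-0.1, 0.7, -0.4]
opening: 0.313
tool yaw -8.12 pos [ 0.4405  0.287  -0.0167] t 16.7 F [-0.1  0.7 -0.4] op 0.313
 shift(cur axes)/.2: [-0.0045  0.0026  0.0063]  shift(final axes)/.2: [-0.0045  0.0026  0.0063]  turn/pi: [-0.001  -0.0004 -0.0001]
```

View pics/e3.png

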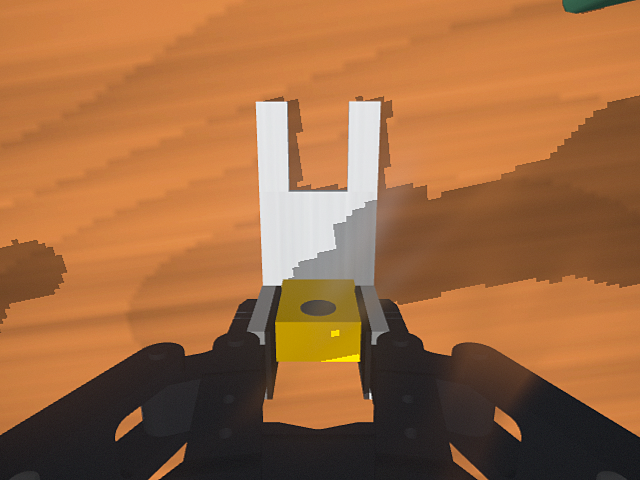

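The yellow handle is held (0.313). I lift, turn, and go to the left foot.

```bash
python3 -m pendant '[[[0,0,-0.2,0,0,0],[0,0,-0.2,0,0,0],[0,0,-0.13,0,0,0],[0,0,0,0,0,-0.035],[0,0,0,0,0,-0.031],[0,0,0,0,0,0]]]' 1
python3 - <<'E'
from h import *
to(.498,.1335,.06,3.8)
E
```

```text
time_s: 17.5
eef_pos: [0.4397, 0.2865, 0.0924]
eef_rot: [-0.001, 0.999, 0.035, 0.001]
wrist_force: [1.0, 0.2, -0.4]
opening: 0.313
tool yaw 4.05 pos [0.4397 0.2865 0.0924] t 17.5 F [ 1.   0.2 -0.4] op 0.313
 shift(cur axes)/.2: [0.2364 0.7841 0.1605]  shift(final axes)/.2: [0.2399 0.7827 0.1622]  turn/pi: [-0.0008 -0.0004  0.0014]
```

```bash
python3 -m pendant '[[[0,0.28,0,0,0,0],[0.06,0.28,0,0,0,0],[0.12,0.2,0,0,0,0.001],[0.06,0.03,0.03,0,0,0],[0,0,0,0,0,0],[0,0,0,0,0,0]]]' 1
python3 - <<'E'
from h import *
np.set_printoptions(precision=4,suppress=True)
to(.498,.1335,.06,3.8)
c=imaging.camera("wrist");cv2.imwrite("pics/f1.png",c["pixels"])
E
```

```text
time_s: 18.25
eef_pos: [0.4984, 0.1302, 0.0848]
eef_rot: [-0.002, 1.0, 0.03, -0.0]
wrist_force: [-0.3, -0.3, -0.7]
opening: 0.311
tool yaw 3.44 pos [0.4984 0.1302 0.0848] t 18.25 F [-0.3 -0.3 -0.7] op 0.311
 shift(cur axes)/.2: [-0.0009 -0.0162  0.1242]  shift(final axes)/.2: [-0.0009 -0.0167  0.1241]  turn/pi: [-0.0011  0.0002 -0.002 ]
```

View pics/f1.png

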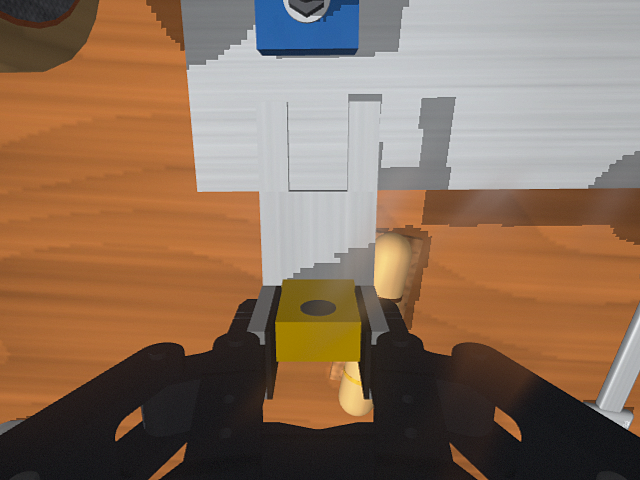

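The blade is in front of the left foot (edge at row 49, columns 257–358) and about 3 mm to the right. I shift and lower onto the bed.

```bash
python3 - <<'E'
from h import *
c=imaging.camera("wrist");A=plane(c,257,49,.083);B=plane(c,358,48.5,.083);print((A+B)/2,np.linalg.norm(A-B),np.degrees(np.arctan2(-(A-B)[0],(A-B)[1])))
E
python3 -m pendant '[[[0,-0.016,0.07,-0.001,0,-0.002],[0,0,0.06,0,0,0],[0,0,0.04,0,0,0],[0,0,0,0,0,0]]]' 1
python3 - <<'E'
from h import *
to(.500,.1336,.043,3.8)
E
```

```text
[0.59246802 0.14069818 0.083     ] 0.039537716560648764 3.7331592976313765
time_s: 18.85
eef_pos: [0.4962, 0.1358, 0.0478]
eef_rot: [-0.0, 0.999, 0.035, -0.001]
wrist_force: [0.5, 0.9, -0.2]
opening: 0.312
tool yaw 4.05 pos [0.4962 0.1358 0.0478] t 18.85 F [ 0.5  0.9 -0.2] op 0.312
 shift(cur axes)/.2: [0.018  0.0121 0.0242]  shift(final axes)/.2: [0.018  0.012  0.0242]  turn/pi: [-0.0001  0.0007  0.0014]
```

```bash
python3 -m pendant '[[[0.01,0.01,0.015,0,0.0007,0.0014],[0.005,0,0.015,0,0,0],[0,0,0.01,0,0,0]]]' 1
python3 - <<'E'
from h import *
to(.5639,.1378,.0425,3.8)
E
```

```text
time_s: 19.23
eef_pos: [0.4997, 0.1337, 0.0419]
eef_rot: [-0.0, 0.999, 0.033, -0.0]
wrist_force: [-15.9, -0.3, 28.7]
opening: 0.314
tool yaw 3.77 pos [0.4997 0.1337 0.0419] t 19.23 F [-15.9  -0.3  28.7] op 0.314
 shift(cur axes)/.2: [ 0.3217  0.0007 -0.0033]  shift(final axes)/.2: [ 0.3217  0.0008 -0.0031]  turn/pi: [-0.0001  0.0002 -0.0001]
```

```bash
python3 -m pendant '[[[0,0,-0.005,0,0,0],[0.025,0,0,0,0,0],[0.025,0,0,0,0,0],[0.025,0,0,0,0,0],[0.025,0,0,0,0,0],[0.02,0,0,0,0,0]]]' 1
python3 - <<'E'
from h import *
to(.5639,.1378,.0425,3.8)
E
```

```text
time_s: 19.98
eef_pos: [0.5265, 0.135, 0.0434]
eef_rot: [-0.0, 0.999, 0.033, 0.001]
wrist_force: [0.4, -0.2, -1.0]
opening: 0.311
tool yaw 3.73 pos [0.5265 0.135  0.0434] t 19.98 F [ 0.4 -0.2 -1. ] op 0.311
 shift(cur axes)/.2: [ 0.1877 -0.0017  0.0049]  shift(final axes)/.2: [ 0.1877 -0.0015  0.0047]  turn/pi: [-0.     -0.0004 -0.0004]
```

```bash
python3 -m pendant '[[[0.025,-0.001,0.004,0,0,0],[0.025,0,0.002,0,0,0],[0.025,0,0,0,0,0],[0.025,0,0,0,0,0],[0.025,0,0,0,0,0]]]' 1
python3 - <<'E'
from h import *
to(.5639,.1378,.0425,3.8)
E
```

```text
time_s: 20.6
eef_pos: [0.5528, 0.1371, 0.0426]
eef_rot: [-0.0, 0.999, 0.033, 0.0]
wrist_force: [-1.1, -0.1, 1.5]
opening: 0.313
tool yaw 3.74 pos [0.5528 0.1371 0.0426] t 20.6 F [-1.1 -0.1  1.5] op 0.313
 shift(cur axes)/.2: [0.0558 0.0002 0.0007]  shift(final axes)/.2: [0.0558 0.0003 0.0007]  turn/pi: [-0.0001 -0.0001 -0.0003]
```

```bash
python3 -m pendant '[[[0.025,0,0,0,0,0],[0.025,0,0,0,0,0],[0.015,0,0,0,0,0],[0.015,0,0,0,0,0]]]' 1
python3 -m pendant '[[[0.015,0,0,0,0,0],[0.015,0,0,0,0,0]]]' 1
python3 - <<'E'
from h import *
to(.565,.1378,.0427,3.8)
E
```

```text
time_s: 21.1
eef_pos: [0.5647, 0.1379, 0.0426]
eef_rot: [0.0, 0.999, 0.033, -0.006]
wrist_force: [-18.6, -2.7, 17.4]
opening: 0.316
time_s: 21.35
eef_pos: [0.5642, 0.1378, 0.0429]
eef_rot: [0.001, 0.999, 0.033, -0.013]
wrist_force: [-15.4, -2.8, 13.0]
opening: 0.312
tool yaw 3.82 pos [0.5642 0.1378 0.0429] t 21.35 F [-15.4  -2.8  13. ] op 0.312
 shift(cur axes)/.2: [0.0038 0.0003 0.0011]  shift(final axes)/.2: [0.0037 0.0003 0.0012]  turn/pi: [0.0004 0.0084 0.0001]
```

It stops on the stud at 0.5642, where 0.5639 was expected. I level the tool, release and back away.

```bash
python3 -m pendant '[[[0,0,0,0,0.006,0],[0.003,0,0,0,0.003,0],[0,0,0,0,0,0]]]' 1
python3 -m pendant '[[[0,0,0,0,0,0],[0,0,0,0,0,0],[0,0,0,0,0,0],[0,0,0,0,0,0],[-0.02,0,-0.1,0,0,0],[-0.1,0,-0.2,0,0,0],[-0.1,0,-0.2,0,0,0],[0,0,-0.1,0,0,0],[0,0,0,0,0,0]]]' 0.3
python3 - <<'E'
from h import *
c=imaging.camera("wrist");cv2.imwrite("pics/g1.png",c["pixels"])
t=imaging.camera("top");cv2.imwrite("pics/g2.png",t["pixels"])
E
```

```text
time_s: 21.72
eef_pos: [0.5647, 0.1378, 0.0427]
eef_rot: [0.001, 0.999, 0.033, 0.001]
wrist_force: [-1.1, -0.4, 0.7]
opening: 0.311
time_s: 22.85
eef_pos: [0.5204, 0.1349, 0.1718]
eef_rot: [0.001, 0.999, 0.033, 0.004]
wrist_force: [0.4, 0.1, -0.4]
opening: 0.703
```

View pics/g1.png

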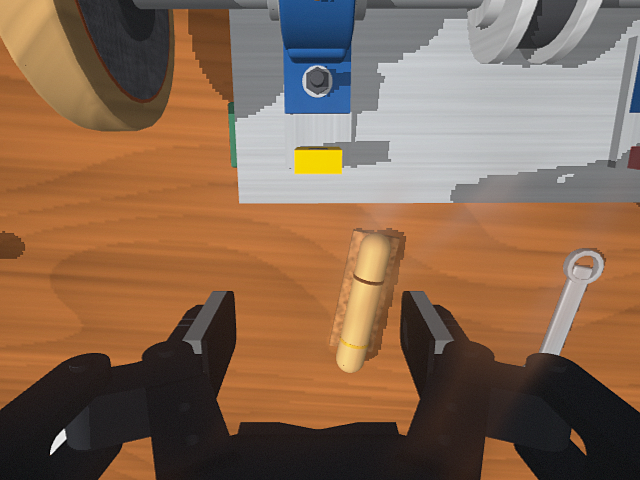

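View pics/g2.png

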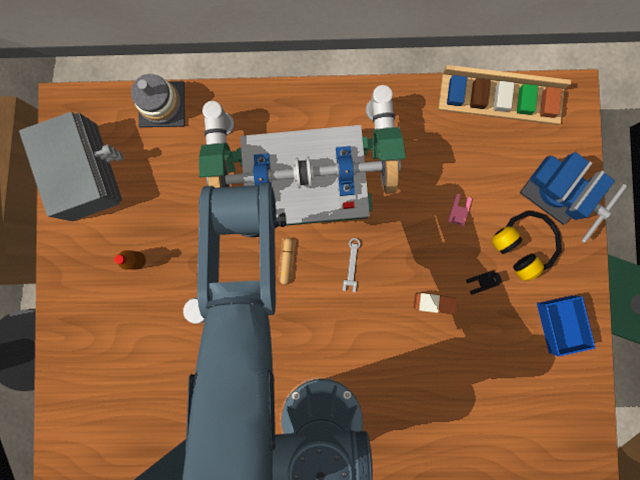

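The yellow handle's front (row 149) and the foot edge (row 112) match the red blade's picture. In the top view the red handle is at (349,205), and the bystanders have not moved. One last number, then I hand in.

```bash
python3 - <<'E'
from h import *
from bench import ctrl
c=imaging.camera("wrist");h=plane(c,318,149,.10);f=plane(c,318,112.5,.083);d=np.linalg.norm((h-f)[:2]);print(d)
t0=cv2.imread("pics/a_top.png").astype(int);t1=cv2.imread("pics/g2.png").astype(int)
for n,(x,y,w,hh) in {"wrench":(340,235,22,60),"blank":(278,235,20,50),"bottle":(112,248,34,24),"bar":(413,291,20,20)}.items(): print(n,np.abs(t0-t1)[y:y+hh,x:x+w].mean().round(1))
if abs(d-.021)<.002: print(ctrl.hand_in())
E
```

```text
0.020451852641176865
wrench 4.9
blank 4.5
bottle 3.7
bar 60.7
the job is handed in; nothing more can be done
None
```

Both blades are in place and the job is handed in at about 23 s. The thick red-handled blade went under the right foot and slid freely until it stopped on the stud. That showed the right gap was the larger one, so the thin yellow-handled blade went under the left foot and also stopped on its stud.

**Last checks:**
- **Blades home:** the handle front measured 20.5 mm from the foot edge on both sides, against 21 mm expected. Both hard stops were within about 1 mm of the predicted position, at about 15–18 N.
- **Robot clear:** the gripper was open, about 130 mm above the bed, and touching nothing.
- **Bystanders:** image differences for the wrench, handle blank and bottle were small (about 4–5 grey levels). The compound bar's patch differed by 61. I put that down to the arm's shadow leaving it, since it appears at the same pixels, but I did not check it further. By eye the ear muffs had not moved. The wax tin was partly hidden behind the arm in the last view, and I did not measure either of them.

**What disagreed:** the first grasp closed on nothing above the red handle. The wrist and scene views both put the real finger ends about 34 mm behind the reported TCP. I corrected for this and the regrasp held.

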